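# Empty the steriliser's catch tray into the storage box and shut it

## Task

The steriliser has finished: take the two cups that have lids on (one with a flip-top spout, one with a flat screw lid) out of its catch tray, stand both upright on the floor of the open storage box, and only then shut the box's hinged lid fully. Leave the cup without a lid and the clip in the tray, and do not disturb the other things on the worktop.

Things in the scene. Friction and masses are not known exactly. Their poses are not given: they have to be found in the camera images.
- steriliser: White steriliser and its grey open catch tray, fixed. Origin: centre of the tray's underside, on the worktop. Tray 250 x 250 mm, 22 mm high, walls and floor 5 mm. The machine, 300 x 220 x 272 mm high, stands on the +y side, its face at y = +170 mm. Two lidded cups, an open cup and a clip stand in the tray in a 2 x 2 pattern about 115 mm apart, in any order.
- spout_cup: Yellow plastic cup, closed, with a small flip-top spout on its lid, standing upright in the tray. Straight round body 60 mm across up to 92 mm height (lid rim 63 mm across from 80 to 90 mm), spout up to 113 mm. Origin: centre of its underside; z up along its axis, spout toward +x. About 90 g.
- screw_cup: Yellow plastic cup, closed with a flat ribbed screw lid, standing upright in the tray. Straight round body 60 mm across up to 92 mm height (lid 66 mm across over its ribs from 77 to 93 mm, only the 60 mm core is solid), overall 95 mm high. Origin: centre of its underside; z up along its axis. About 90 g.
- open_cup: Yellow plastic cup of the same set without a lid, open at the top, 62 mm across the rim, 85 mm high; it stays in the tray. Origin: centre of its underside.
- clip: Blue spring clip pinching two clear silicone valves, about 85 x 32 x 25 mm, lying flat in the tray, where it stays. Origin: centre of the underside of its jaws, long side along x.
- box: Grey open storage box, fixed to the worktop, 180 mm (x) x 280 mm (y) x 130 mm high, walls and floor 5 mm, with a hinged lid. Origin: centre of its underside; z up. The hinge runs along y on its +x rim.
- box_lid (a joint): Hinge angle of the box's lid in rad: 0 = fully shut and level on the rim, grows as it opens; it starts at about 1.6 to 1.8 (standing up at the +x rim). Stiff hinge: it stays where it is left. Limit 1.9.
- box_lid_hinge (a point): Point on the lid's hinge line, middle of the box's +x rim. The lid, a plate 8 mm thick, reaches about 180 mm from here to the front rim and is 280 mm wide.
- box_lid_handle (a point): Grip point of the black knob on the lid's outer face, near its front edge in the middle of its width; 150 mm from the hinge; it moves with the lid. The knob stands about 43 mm out from the underside of the lid plate, about 30 mm across.
- green_cup: Bystander: green cup with flat ribbed screw lid, 60 mm across, 95 mm high, standing on the worktop. Origin: centre of its underside.
- clear_cup: Bystander: clear open plastic cup, 72 mm across the rim, 100 mm high. Origin: centre of its underside.
- teaspoon: Bystander: steel teaspoon 140 mm long lying on the worktop. Origin: under its middle, long side along x.
- bowl: Bystander: white bowl, 130 mm across, 50 mm high. Origin: centre of its underside.
Not all that is in view belongs to the job. Leave any blue or pink look-alike of the screw_cup alone. What is shaped like the spout_cup but red is not meant.

How it is judged (in metres and radians):
On the way:
1. both lidded cups stand upright and let go on the floor of the box while its lid is still open (above 0.6 rad) (x of spout_cup in the frame of box between -0.075 and 0.075 m and y of spout_cup in the frame of box between -0.125 and 0.125 m and z of each of spout_cup, screw_cup in the frame of box below 0.012 m and angle between each of spout_cup, screw_cup's own z axis and vertical below 0.12 rad and linear speed of each of spout_cup, screw_cup below 0.03 m/s and x of screw_cup in the frame of box between -0.075 and 0.075 m and y of screw_cup in the frame of box between -0.125 and 0.125 m and contact force between the fingers and spout_cup below 0.1 N and contact force between the fingers and screw_cup below 0.1 N and value of joint box_lid above 0.6 rad), for 0.2 s.
At the end, for the whole second after the job is handed in: Both lidded cups stand at rest on the floor of the storage box, upright within 0.12 rad (7 degrees), and the lid is shut to within 0.06 rad; the open cup and the clip are within 30 mm of where they stood in the tray (x of spout_cup in the frame of box between -0.075 and 0.075 m and y of spout_cup in the frame of box between -0.125 and 0.125 m and z of each of spout_cup, screw_cup in the frame of box below 0.012 m and angle between each of spout_cup, screw_cup's own z axis and vertical below 0.12 rad and linear speed of each of spout_cup, screw_cup below 0.03 m/s and x of screw_cup in the frame of box between -0.075 and 0.075 m and y of screw_cup in the frame of box between -0.125 and 0.125 m and value of joint box_lid below 0.06 rad and distance of each of open_cup, clip from where it was at the start of the episode below 0.03 m); the robot touches nothing.
It fails at once if the open cup or the clip in the tray is moved more than 30 mm from its place or tipped over (distance of any of open_cup, clip from where it was at the start of the episode above 0.03 m or angle between any of open_cup, clip's own z axis and vertical above 0.5 rad).
It fails at once if the green cup, clear cup, teaspoon or bowl is moved more than 30 mm or tipped over (distance of any of green_cup, clear_cup, teaspoon, bowl from where it was at the start of the episode above 0.03 m or angle between any of green_cup, clear_cup, teaspoon, bowl's own z axis and vertical above 0.5 rad).
It also fails if it takes over 72 s, if anything falls off the work surface, if the arm or the gripper's body presses on something with over 40 N, if the wrist force passes 120 N, or if a joint passes its speed limit or range.

## Robot

A 7-joint arm with a two-finger parallel gripper is mounted at the origin on the work surface. World frame = base frame: x ahead of the robot, y to its left, z up, the work surface at z = 0. Lengths are in mm, angles in rad, forces in N, time in s.
With the tool pointing down it reaches from about 400 to 875 mm from the base axis. Payload 19.3 kg.
Tool frame: the origin (TCP) lies at the very end of the fingers, on their centre line; the grasp point (between the pads) lies 19 mm behind it (grip_point_offset is the z of the grasp point in the tool frame, in mm); z points along the fingers, y is the line along which they close (so a half turn about z gives the same grasp; the last joint's range is limited). The gripper opens to 85 mm and grips with 20 to 120 N. Pads are 22 mm wide; open, the fingers measure 114 mm over their backs; the gripper's body (76 mm by 85 mm) begins 54 mm behind the grasp point. The pads swing forward as they close: fully open they stand 13 mm farther back than shut.
Start: joints at [-0.07, 0.521, -0.036, 1.599, 0.021, 1.021, -0.113], TCP at [624.992, -0.025, 231.291] pointing down, gripper open.
Joint ranges: [-2.91, 2.91], [-0.3, 2.13], [-1.5, 1.42], [0.17, 2.43], [-1.26, 4.41], [0.16, 1.93], [-2.52, 2.52]. Speed limits (rad/s): [1.89, 1.89, 2.39, 2.39, 3.01, 3.01, 3.01].

## Interface

Orientations are given as a 3x3 rotation matrix whose columns are the frame's x, y, z axes.
In Python, from workcell import movep, movel, goto_joints, open_gripper, clamp, wait, inverse_kinematics, read_state, camera, PlanningError, finish_job, grip_point_offset gives the robot as it stands. Calls block until the motion is done:
- movep(position, orientation): joint-space move of the TCP to a pose.
- movel(position, frame=None, max_speed=150, guard=None): straight line of the TCP; frame=None keeps the orientation; max_speed is the mean speed in mm/s. With guard (N) it stops when the force on the tool has changed by that much, and returns True; else False.
- goto_joints(angles): joint-space move.
- open_gripper() and clamp(): open the fingers fully, or close them until they stop; the grip force is fixed at half the most.
- wait(seconds).
- inverse_kinematics(position, orientation): joint angles nearest the present ones, or None.
- read_state(): the state.
- camera(name): name is "scene" or "side" or "wrist"; returns a dict with "image" (384x512x3 uint8, blue, green, red), "range_z" (384x512 float32, mm along the optical axis (not along the pixel's ray), 0 where there is no reading), "fx", "fy", "cx", "cy" (pixels), "cam_to_world" (4x4, takes a point from camera to world coordinates). Camera axes: x right, y up, looking along -z (the intrinsics and any distortion apply to the point x, -y, -z); pixel columns grow to the right and rows downward; lengths in mm; the calibration is good to about 2 mm. The wrist camera is an equidistant fisheye: a pixel r from the principal point sees the ray r / f radians off the axis. A picture is of the moment at which its call begins.
A pose or a line that the arm cannot do raises PlanningError and nothing moves.
- finish_job(): hands the job in; it is judged then, once.
The state is a dict: "time": time; "qpos": joint angles; "qvel": joint speeds; "joint_efforts": joint torques, N m; "eef_pos": TCP position; "tool_rot": TCP orientation; "ft_force": force on the tool from outside, world axes, zero at the start; "torque": the same for the moment, N m; "finger_gap": finger opening in mm; "gripper_force": force on a finger pad.
Only numpy, scipy, OpenCV 4.12 (cv2) and the standard library are available. Lean on these libraries where they do the work, as an engineer would, in place of code of your own. Each camera call takes 0.05 s, during which the arm holds its last target. There are 200 camera calls.

## Working session

There is one attempt and no reset: what is moved stays moved. The work goes in short steps, each a Python script; the robot and the scene stay as the last script left them, time stands still between calls to the robot, and variables do not carry over. Pictures are saved under pics/ and viewed, at most 10 in all, crops included, and the job is handed in when it is done.

```bash
mkdir -p pics && ls
python3 - <<'E'
from workcell import *
import cv2, numpy as np, pickle
d={n:camera(n) for n in("scene","side")}
pickle.dump(d,open("v0.pkl","wb"))
cv2.imwrite("pics/a.png",d["scene"]["image"]);cv2.imwrite("pics/b.png",d["side"]["image"])
for n in d: print(n,{k:v for k,v in d[n].items() if k not in("image","range_z")},(d[n]["range_z"]>0).mean())
E
```

```text
pics
scene {'fx': 473.04672231340385, 'fy': 473.04672231340385, 'cx': 264.3940412947409, 'cy': 192.64072147386034, 'cam_to_world': array([[-8.86263831e-01, -3.05607263e-01,  3.48052614e-01,
         9.51972520e+02],
       [ 4.62984243e-01, -6.06397303e-01,  6.46473435e-01,
         7.29940816e+02],
       [ 1.34911892e-02,  7.34088900e-01,  6.78919344e-01,
         1.01495369e+03],
       [ 0.00000000e+00,  0.00000000e+00,  0.00000000e+00,
         1.00000000e+00]])} 0.99603271484375
side {'fx': 427.98217722192965, 'fy': 427.98217722192965, 'cx': 255.39707919012224, 'cy': 186.88784217726146, 'cam_to_world': array([[ 9.84881374e-01,  1.25909588e-01, -1.18976695e-01,
         3.53322871e+02],
       [-1.72783354e-01,  7.63294720e-01, -6.22516733e-01,
        -9.74480094e+02],
       [ 1.24334579e-02,  6.33662328e-01,  7.73509834e-01,
         1.20239794e+03],
       [ 0.00000000e+00,  0.00000000e+00,  0.00000000e+00,
         1.00000000e+00]])} 0.9961598714192709
```

View pics/a.png

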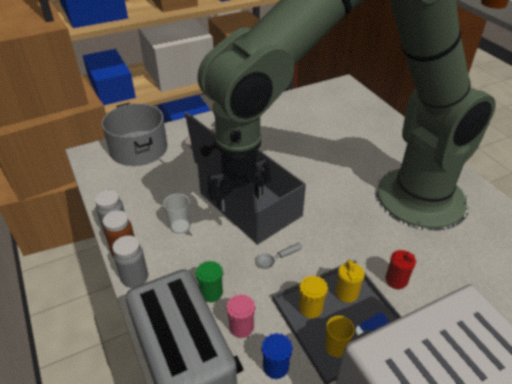

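View pics/b.png

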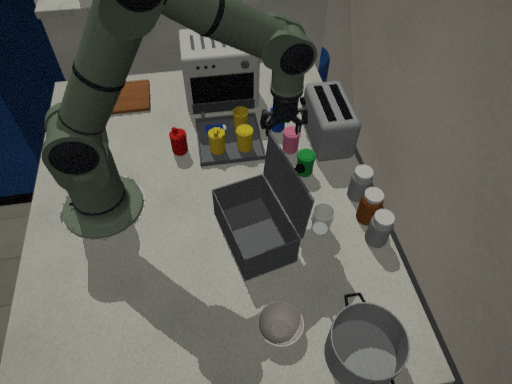

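The scene view shows the screw cup at about (313,296), the spout cup at (349,281), the open cup at (340,335) and the clip at (372,322). The side view shows the box at (255,225), its lid upright with the knob at (300,168), and the steriliser behind the tray.

```bash
cat > h.py <<'E'
import numpy as np, cv2
from scipy.optimize import least_squares
def cloud(c):
    z=c["range_z"]; v,u=np.mgrid[:384,:512]
    P=np.stack([(u-c["cx"])/c["fx"]*z,-(v-c["cy"])/c["fy"]*z,-z,np.ones_like(z)],-1)@c["cam_to_world"].T
    P[z==0]=np.nan
    return P[...,:3]
def comps(mask,amin=40):
    n,l,s,c=cv2.connectedComponentsWithStats(mask.astype(np.uint8))
    return [(l==i,s[i,4],c[i].round()) for i in range(1,n) if s[i,4]>amin]
def circ(P,r=30):
    f=lambda p:np.hypot(P[:,0]-p[0],P[:,1]-p[1])-r
    return least_squares(f,P[:,:2].mean(0),loss="soft_l1",f_scale=2).x
E
python3 - <<'E'
from h import *
import pickle
d=pickle.load(open("v0.pkl","rb")); A=[];C=[]
for n,c in d.items():
    P=cloud(c); hsv=cv2.cvtColor(c["image"],cv2.COLOR_BGR2HSV); H,S,V=np.moveaxis(hsv,-1,0)
    A.append(P[np.isfinite(P[...,0])])
    for nm,(lo,hi) in dict(yel=(20,32),grn=(50,80),red=(172,181),pink=(160,172),blue=(108,125)).items():
        for m,a,ct in comps((H>=lo)&(H<hi)&(S>130)&(V>60)&(P[...,0]<950)&(P[...,0]>200)&(abs(P[...,1])<600)):
            Q=P[m]; Q=Q[np.isfinite(Q[:,0])]; b=Q[(Q[:,2]>25)&(Q[:,2]<75)]
            print(n,nm,a,ct,"mean",Q.mean(0).round(),"zmax",np.percentile(Q[:,2],98).round(),"circ",circ(b).round(1) if len(b)>20 else None)
A=np.vstack(A); 
A=A[(A[:,0]>250)&(A[:,0]<1000)&(abs(A[:,1])<500)&(A[:,2]>-20)&(A[:,2]<400)]
np.save("A.npy",A)
# height map, 2 mm/px: rows = x 300..950, cols = y -450..450
h=np.zeros((325,400),np.float32); i=((A[:,0]-300)/2).astype(int); j=((400-A[:,1])/2).astype(int)
ok=(i>=0)&(i<325)&(j>=0)&(j<400); np.maximum.at(h,(i[ok],j[ok]),A[ok,2])
im=cv2.applyColorMap(np.clip(h*1.2,0,255).astype(np.uint8),cv2.COLORMAP_TURBO)[::-1]
im=cv2.resize(im,None,fx=2,fy=2,interpolation=0)[:600]
cv2.imwrite("pics/c.png",im)
E
```

```text
scene yel 916 [349. 281.] mean [433. 211.  75.] zmax 118.0 circ [422.8 200.3]
scene yel 997 [312. 296.] mean [536. 206.  76.] zmax 103.0 circ [529.2 196.3]
scene yel 913 [338. 334.] mean [530. 310.  57.] zmax 93.0 circ [531.4 316.6]
scene grn 758 [210. 280.] mean [733.  53.  76.] zmax 98.0 circ [729.4  39. ]
scene red 519 [241. 317.] mean [710. 179.  73.] zmax 98.0 circ [727.2 213.2]
scene pink 109 [237. 309.] mean [716. 170.  95.] zmax 99.0 circ None
scene blue 302 [374. 322.] mean [422. 309.  27.] zmax 32.0 circ [422.2 286.6]
scene blue 1021 [277. 354.] mean [684. 300.  80.] zmax 98.0 circ [678.5 290. ]
side yel 672 [243. 129.] mean [529. 231.  70.] zmax 103.0 circ [527.9 251.2]
side yel 399 [217. 140.] mean [423. 182.  70.] zmax 117.0 circ [424.  199.9]
side grn 271 [306. 159.] mean [727.  26.  80.] zmax 99.0 circ [724.1 -19.8]
side blue 57 [212. 127.] mean [417. 309.  26.] zmax 33.0 circ [422.1 285.8]
side blue 69 [278. 128.] mean [677. 263.  23.] zmax 46.0 circ [678.3 289.4]
```

View pics/c.png

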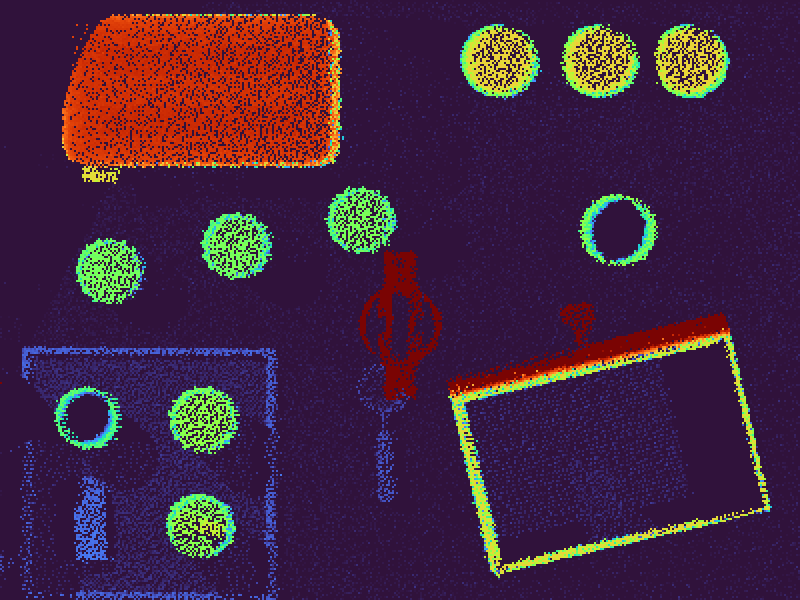

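The height map (1 mm/px, x = 950 − row, y = 400 − col) shows the screw cup at (531,196), the spout cup at (424,199) and the open cup at about (531,314). The box centre is about (500,−212), with a yaw of about 0.23. Next I'll refine the box and lid fit, check IK for the planned poses, and make the first grasp.

```bash
cat > g.py <<'E'
from h import *
A=np.load("A.npy")
B=A[(A[:,0]>350)&(A[:,0]<660)&(A[:,1]<-30)&(A[:,1]>-400)]
rim=B[(B[:,2]>110)&(B[:,2]<134)]
# rim points near the expected outline only
yaw0=np.arctan2(65,277)
def loc(P,c,yaw): 
    d=P[:,:2]-c; return np.c_[d@[np.cos(yaw),np.sin(yaw)],d@[-np.sin(yaw),np.cos(yaw)]]
def res(p,P):
    q=loc(P,p[:2],p[2]); return np.minimum(abs(abs(q[:,0])-87.5)+5*np.maximum(0,abs(q[:,1])-140),abs(abs(q[:,1])-137.5)+5*np.maximum(0,abs(q[:,0])-90))
s=least_squares(res,[500,-212,yaw0],args=(rim,),loss="soft_l1",f_scale=2)
C=s.x[:2]; YAW=s.x[2]
L=B[(B[:,2]>170)&(B[:,2]<300)]; q=loc(L,C,YAW); k=(abs(q[:,1])>40)&(abs(q[:,1])<130)&(q[:,0]>60)&(q[:,0]<170)
LIDX=np.polyfit(L[k,2],q[k,0],1)
THETA=np.pi/2+np.arctan(LIDX[0])
R2=np.array([[np.cos(YAW),-np.sin(YAW)],[np.sin(YAW),np.cos(YAW)]])
def box(x,y,z): return [*(C+R2@[x,y]),z]
def down(yaw): # tool z down; tool y along direction yaw+90deg (closing axis)
    c,s=np.cos(yaw),np.sin(yaw); y=np.array([-s,c,0]); z=np.array([0,0,-1.]); return np.c_[np.cross(y,z),y,z]
E
python3 - <<'E'
from g import *
from workcell import *
print(C,YAW,len(rim),abs(s.fun).mean(),"lid",LIDX,THETA,k.sum(), "rimz",np.percentile(rim[:,2],[50,90]))
st=read_state(); print(st["tool_rot"].round(2),grip_point_offset,st["time"])
for yaw in (0,np.pi):
  for p,o in(([424,200,50],0),([424,200,230],0),([531,197,50],0),(box(-25,62,50),YAW),(box(-25,-62,50),YAW),(box(-25,-62,230),YAW),(box(170,60,340),YAW),(box(-60,60,138),YAW)):
    j=inverse_kinematics(p,down(yaw+o)); print(np.round(p),None if j is None else np.round(j,2))
E
```

```text
[ 496.14908156 -211.91006461] 0.22624649030169347 1725 2.3547657584690453 lid [7.41780722e-02 8.37914047e+01] 1.6448387943149678 1683 rimz [123.94917472 131.34561034]
[[-0.  1. -0.]
 [ 1.  0. -0.]
 [-0. -0. -1.]] -18.700000000000003 0.1
[424 200  50] [-0.31  0.6  -0.34  2.12  0.42  0.48  0.61]
[424 200 230] [-0.17  0.31 -0.48  1.98  0.18  0.9   0.82]
[531 197  50] [-0.21  0.7  -0.35  1.87  0.39  0.64  0.77]
[ 458. -157.   50.] [ 0.49  0.62 -0.37  2.08  0.43  0.51  1.6 ]
[ 486. -278.   50.] [ 0.69  0.7  -0.38  1.89  0.42  0.64  1.84]
[ 486. -278.  230.] [ 0.71  0.44 -0.4   1.76  0.2   0.98  2.03]
[ 648. -115.  340.] [ 0.35  0.52 -0.43  1.34  0.22  1.32  1.72]
[ 424. -167.  138.] [ 0.58  0.43 -0.42  2.1   0.28  0.67  1.77]
[424 200  50] [-0.73  0.6   0.22  2.14 -0.3   0.42 -1.85]
[424 200 230] [-0.77  0.28  0.25  2.01 -0.09  0.86 -2.04]
[531 197  50] [-0.64  0.7   0.25  1.89 -0.3   0.58 -1.76]
[ 458. -157.   50.] [ 0.07  0.61  0.19  2.1  -0.25  0.45 -0.89]
[ 486. -278.   50.] [ 0.28  0.69  0.19  1.91 -0.23  0.56 -0.72]
[ 486. -278.  230.] [ 0.18  0.44  0.32  1.79 -0.17  0.94 -0.77]
[ 648. -115.  340.] [-0.11  0.51  0.32  1.37 -0.16  1.28 -1.13]
[ 424. -167.  138.] [ 0.03  0.42  0.27  2.13 -0.19  0.62 -0.91]
```

```bash
cat > pick.py <<'E'
from g import *
from workcell import *
def pick(x,y,z):
    movep([x,y,z+110],down(0)); movel([x,y,z],max_speed=120); clamp()
    s=read_state(); print("grip",s["finger_gap"],s["gripper_force"],s["time"])
def carry(x,y,z,by):
    movel([x,y,230],max_speed=200); print("lifted gap",read_state()["finger_gap"])
    a=box(-25,by,230)
    movel([430,60,230],down(YAW/2),max_speed=250); movel(a,down(YAW),max_speed=250)
    movel(box(-25,by,z+25),max_speed=150)
    hit=movel(box(-25,by,z-3),max_speed=30,guard=6)
    s=read_state(); print("put",hit,s["eef_pos"],s["ft_force"],s["time"])
def release(by):
    open_gripper(); movel(box(-25,by,230),max_speed=200); print(read_state()["time"])
E
python3 - <<'E'
from pick import *
pick(423.6,199.8,48); carry(423.6,199.8,48,-62)
c=camera("side"); cv2.imwrite("pics/d.png",cv2.resize(c["image"][60:320,120:420],None,fx=2,fy=2))
E
```

```text
grip 58.581912746179064 54.455604180693626 2.6833
lifted gap 58.21328375841981
put True [ 485.46116477 -277.99082231   49.23868818] [-3.17474955 -0.75475988 12.09194509] 7.9167
```

View pics/d.png

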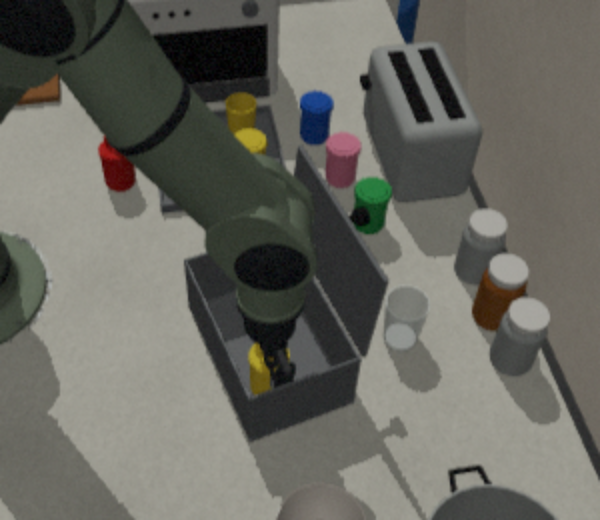

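The crop shows the spout cup held upright in the box at about (262,368), with the lid still open. Contact came at the expected height, so I'll release it and fetch the screw cup.

Run:
```python
from pick import *
release(-62)
movel([440,60,230],down(0),max_speed=250)
pick(530,196.5,44); carry(530,196.5,44,62); release(62)
movel([430,60,300],max_speed=250)
c=camera("side"); cv2.imwrite("pics/e.png",cv2.resize(c["image"][60:320,120:420],None,fx=2,fy=2))
P=cloud(c); H,S,V=np.moveaxis(cv2.cvtColor(c["image"],cv2.COLOR_BGR2HSV),-1,0)
for m,a,ct in comps((H>=18)&(H<34)&(S>110)&(V>50)):
    Q=P[m]; Q=Q[np.isfinite(Q[:,0])]; b=Q[(Q[:,2]>25)&(Q[:,2]<75)]; p=circ(b)
    print(a,ct,p.round(),"box",loc(p[None],C,YAW).round(),"zmax",np.percentile(Q[:,2],98).round())
```

```text
9.4083
grip 58.7518407602201 63.32259523216635 13.1083
lifted gap 58.307112808756486
put True [ 457.78769342 -157.29656686   44.66350844] [ 0.10295848 -1.65746605  5.62870489] 18.025
19.4917
332 [240. 118.] [532. 312.] box [[153. 502.]] zmax 91.0
533 [239. 214.] [ 458. -157.] box [[-25.  62.]] zmax 103.0
463 [254. 242.] [ 486. -279.] box [[-25. -63.]] zmax 120.0
```

View pics/e.png

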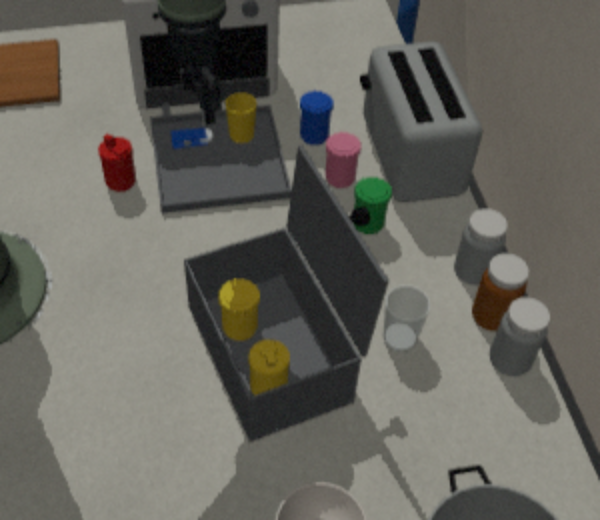

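Both cups stand upright in the box, at box coordinates (−25,62) and (−25,−63), and the open cup and clip are undisturbed. Next I'll push the lid shut from behind, to one side of the knob.

Run:
```python
from pick import *
r,t,w,Y=155,8,11,70
def tcp(th,d=0): return box(90-r*np.cos(th)+t*np.sin(th)+w, Y, 130+r*np.sin(th)+t*np.cos(th)-d)
ths=np.arange(1.5,-0.01,-0.15)
D=down(YAW)
print([inverse_kinematics(p,D) is not None for p in [box(155,Y,380),box(155,Y,285)]+[tcp(a) for a in ths]])
clamp()
movel([430,60,380],D,max_speed=200)
movel(box(155,Y,380),max_speed=250)
movel(box(155,Y,285),max_speed=150)
f0=read_state()["ft_force"]
for a in ths:
    hit=movel(tcp(a),max_speed=80,guard=40); s=read_state()
    print(round(a,2),hit,(s["ft_force"]-f0).round(1),s["eef_pos"].round(),round(s["time"],1))
    if hit: break
c=camera("side"); cv2.imwrite("pics/f.png",cv2.resize(c["image"][60:320,120:420],None,fx=2,fy=2))
```

```text
[True, True, True, True, True, True, True, True, True, True, True, True, True]
1.5 False [ 0.1  0.3 -0.4] [ 576. -122.  285.] 24.8
1.35 False [ 0.3  0.9 -0.2] [ 554. -127.  283.] 25.2
1.2 False [-0.5  1.   0.2] [ 532. -132.  278.] 25.6
1.05 False [-0.1 -0.4 -0.1] [ 511. -137.  269.] 26.1
0.9 False [ 0.1  0.1 -0.4] [ 491. -141.  257.] 26.5
0.75 False [ 0.7  1.1 -0.2] [ 474. -145.  242.] 27.0
0.6 False [0.6 0.5 0.2] [ 459. -149.  224.] 27.4
0.45 False [0.  0.7 0.3] [ 446. -152.  205.] 27.9
0.3 False [ 0.4  1.  -0. ] [ 437. -154.  184.] 28.3
0.15 False [ 0.3  0.4 -0.5] [ 431. -155.  161.] 28.7
0.0 True [-8.2  2.6 29.4] [ 428. -156.  138.] 29.1
```

View pics/f.png

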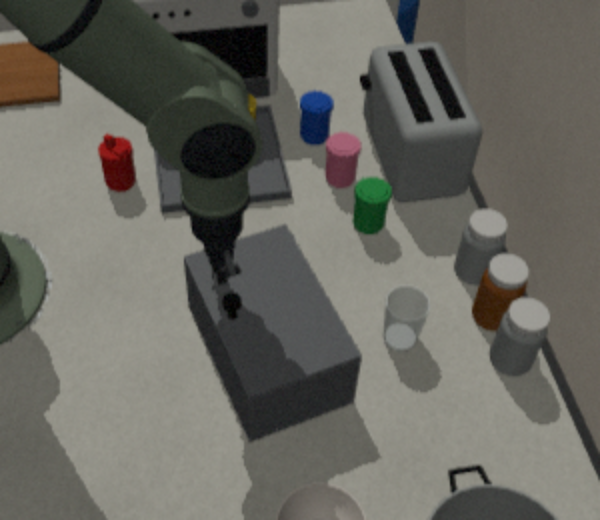

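The picture shows the lid lying flat on the rim, with the gripper pressing beside the knob at (232,303). I'll retract, check that it's level by depth, and hand in.

Run:
```python
from pick import *
s=read_state()["eef_pos"]; movel([s[0],s[1],260],max_speed=120)
movel([430,60,300],max_speed=250); wait(0.5)
Z=[]
for n in("side","scene"):
    c=camera(n); P=cloud(c).reshape(-1,3); P=P[np.isfinite(P[:,0])]; q=loc(P,C,YAW)
    k=(abs(q[:,0])<85)&(abs(q[:,1])<130)&(abs(q[:,1])>40)&(P[:,2]>90)&(P[:,2]<200)
    f=np.polyfit(q[k,0],P[k,2],1); print(n,k.sum(),f); Z.append(abs(f[0]))
ok=max(Z)<0.035; print(ok,read_state()["time"])
if ok: print(finish_job())
```

```text
side 2640 [-1.09146394e-04  1.38801890e+02]
scene 2381 [-5.41562093e-04  1.39213122e+02]
True 31.9583
the job is handed in; nothing more can be done
None
```

The job is handed in at about 32 s of the 72 s allowed: both lidded cups stand upright in the box, its lid is shut level (slope under 0.001 rad by depth), and I saw nothing else on the worktop or in the tray moved.

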